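# Mount a kit of control modules on the rail in kit order

## Robot

A 6-joint arm with a two-finger parallel gripper is mounted at the origin on the work surface. World frame = base frame: x ahead of the robot, y to its left, z up, the work surface at z = 0. Lengths are in m, angles in degrees, forces in N, time in s.
With the tool pointing down it reaches from about 0.35 to 0.875 m from the base axis. Payload 4.2 kg.
Tool frame: the origin (TCP) lies midway between the tips of the shut fingers; the grasp point (between the pads) lies 19 mm behind it; z points along the fingers, y is the line along which they close (so a half turn about z gives the same grasp; the last joint's range is limited). The gripper opens to 87 mm and grips with 3 to 60 N. Pads are 19 mm wide; open, the fingers measure 117 mm over their backs; the gripper's body (75 mm by 190 mm) begins 51 mm behind the grasp point.
Start: joints at [-52.678, 22.042, 0.453, 0, -68.411, -14.817], TCP at [0.239, -0.577, 0.223] pointing down, gripper open.
Joint ranges: [-179.83, 179.83], [-69.29, 118.12], [-61.27, 80.66], [-181.25, 117.63], [-171.15, -9.14], [-177.46, 177.46]. Speed limits (degrees/s): [159.86, 159.86, 180, 180, 180, 180].

## Interface

Orientations are given as a 3x3 rotation matrix whose columns are the frame's x, y, z axes.
In Python, from station import sensors, eyes, workorder gives the robot as it stands.
- The arm moves only by the tool drive_effector, called after "Call:" by a JSON object that holds its "api" and its "payload". Schema: {"type":"object","properties":{"offsets":{"type":"array","items":{"type":"array","items":{"type":"number"},"minItems":7,"maxItems":7},"minItems":1,"maxItems":8},"only":{"type":"string"},"quiet":{"type":"boolean"},"lines":{"type":"string"}},"required":["offsets"],"additionalProperties":false}. offsets is a list of rows, 1 to 8 of them, each of 7 numbers: the opening from 0.0 (shut) to 1.0 (fully open), then dx, dy, dz in a scale on which 1.0 is 0.4 m, then a rotation vector rx, ry, rz in parts of the range, where 1.0 means 90 degrees; each row is the pose to reach, as a shift and turn from the pose commanded when the call began, along the tool's axes at that moment; what a row does not reach only later rows make up. A row lasts 1/10 s, in which the tool goes at most 0.05 m and 8.59 degrees, less where a joint would pass 70% of its speed; a pose out of reach is approached as far as the arm can. The fingers move at their own pace and stop on an object; the grip force is fixed at half the most. Time passes only in rows, so rows that do not move let the fingers close. The tool returns the time, the measured TCP pose, the force, the opening and the grip force at its end. only (a regular expression) keeps the lines of the reply that match it, lines (a string "A,B") keeps lines A to B, and quiet returns only ok. A shift or turn number past 1, either way, is cut back to 1. Input that does not fit is refused with a message, and nothing moves.
- sensors.sense(): the state, without advancing time (a new reading comes with each control period).
- eyes.capture(name): name is "scene" or "top" or "wrist"; returns a dict with "pixels" (420x560x3 uint8, red, green, blue), "z_map" (420x560 float32, m along the optical axis (not along the pixel's ray), 0 where there is no reading), "K" (3x3 intrinsics, pixels), "world_from_camera" (4x4, takes a point from camera to world coordinates). Camera axes: x right, y up, looking along -z (the intrinsics and any distortion apply to the point x, -y, -z); pixel columns grow to the right and rows downward; lengths in m; the calibration is good to about 2 mm. A picture is of the moment at which its call begins.
- workorder.finish_job(): hands the job in; it is judged then, once.
The state is a dict: "time_s": time; "joints": joint angles; "joint_velocities": joint speeds; "effort": joint torques, N m; "tcp_pos": TCP position; "ee_rot": TCP orientation; "wrist_force": force on the tool from outside, world axes, zero at the start; "moment": the same for the moment, N m; "gripper_width": opening from 0.0 (shut) to 1.0 (fully open); "gripper_force": force on a finger pad.
Only numpy, scipy, OpenCV 4.12 (cv2) and the standard library are available. Lean on these libraries where they do the work, as an engineer would, in place of code of your own. Each camera call takes 0.05 s, during which the arm holds its last target. There are 200 camera calls.

## Task

Mount the four modules from the blue kitting tray on the rail of the mounting plate, one per bay between the end stops, in the same order from left to right as they stand in the tray. Set each down gently, so that it sits fully home astride the rail, about in the middle of its bay and square to the rail; keep the modules upright throughout, and leave the multimeter undisturbed.

Things in the scene. Friction and masses are not known exactly. Their poses are not given: they have to be found in the camera images.
- timer: Narrowest module (time relay): two round dials on its nose. Grey-white, 27 wide (y), 85 deep (x), 70 high, 90 g (+-25%). Origin: centre of underside, z up. Above z 45 it steps in to a nose 45 deep in x, full width: grip this across x from above; shoulders at z 45. Groove under it along y, 45 wide, 12 deep, to straddle the rail. Sizes in mm.
- breaker: Second narrowest module (circuit breaker): wide black toggle bar on its nose, up to z 81. Grey-white, 36 wide (y), 85 deep (x), 70 high, 220 g (+-25%). Origin: centre of underside, z up. Above z 45 it steps in to a nose 45 deep in x, full width: grip this across x from above; shoulders at z 45. Groove under it along y, 45 wide, 12 deep, to straddle the rail. Sizes in mm.
- contactor: Second widest module (contactor): black square on its nose, up to z 76. Grey-white, 45 wide (y), 85 deep (x), 70 high, 320 g (+-25%). Origin: centre of underside, z up. Above z 45 it steps in to a nose 45 deep in x, full width: grip this across x from above; shoulders at z 45. Groove under it along y, 45 wide, 12 deep, to straddle the rail. Sizes in mm.
- supply: Widest module (power supply): seven black vent slots on its nose. Grey-white, 54 wide (y), 85 deep (x), 70 high, 280 g (+-25%). Origin: centre of underside, z up. Above z 45 it steps in to a nose 45 deep in x, full width: grip this across x from above; shoulders at z 45. Groove under it along y, 45 wide, 12 deep, to straddle the rail. Sizes in mm.
- nest_timer: Fixed black nest in the blue tray where the timer starts: 104 x 70 x 18 mm, pocket 33 mm wide (y), floor 6 mm above its origin, which is the centre of its underside, 6 mm above the table. The four nests stand in a row along their y (+y: left as the robot sees it), 72 mm apart, in changing order. Tray end walls 32 mm high.
- nest_breaker: Fixed black nest in the blue tray where the breaker starts: 104 x 70 x 18 mm, pocket 42 mm wide (y), floor 6 mm above its origin, which is the centre of its underside, 6 mm above the table. The four nests stand in a row along their y (+y: left as the robot sees it), 72 mm apart, in changing order. Tray end walls 32 mm high.
- nest_contactor: Fixed black nest in the blue tray where the contactor starts: 104 x 70 x 18 mm, pocket 51 mm wide (y), floor 6 mm above its origin, which is the centre of its underside, 6 mm above the table. The four nests stand in a row along their y (+y: left as the robot sees it), 72 mm apart, in changing order. Tray end walls 32 mm high.
- nest_supply: Fixed black nest in the blue tray where the supply starts: 104 x 70 x 18 mm, pocket 60 mm wide (y), floor 6 mm above its origin, which is the centre of its underside, 6 mm above the table. The four nests stand in a row along their y (+y: left as the robot sees it), 72 mm apart, in changing order. Tray end walls 32 mm high.
- rail: Fixed plate 200 x 320 x 4 mm; on it, along y, a rail 35 wide, top z 12; ducts at x +-70 to 95, top z 31. Origin: centre of underside; +y: left as the robot sees it. Five grey end stops (4 thick, top z 32) make four bays, 68 clear, centres y +108, +36, -36, -108. Seated module: astride the rail, feet on the plate, its origin at x 0 (5 play either way), z 4, its x along the plate's x. mm.
- multimeter: Bystander: yellow multimeter 150 x 75 x 42 mm lying beyond the racks. Origin: centre of its underside. Not to be disturbed.
Mind the look-alikes: they are no part of the job. Leave any orange or red look-alike of the timer alone.

How it is judged (in metres and radians):
At the end, for the whole second after the job is handed in: One module per bay, in the left-to-right order of their nests: within 15 mm of the bay centre along the rail and 10 mm across it, feet within 3 mm of the plate, upright within 0.1 rad, square to the rail within 0.26 rad, all at rest ((y of timer in the frame of rail between 0.093 and 0.123 m or y of timer in the frame of rail between 0.021 and 0.051 m or y of timer in the frame of rail between -0.051 and -0.021 m or y of timer in the frame of rail between -0.123 and -0.093 m) and x of timer in the frame of rail between -0.01 and 0.01 m and z of timer in the frame of rail between 0 and 0.007 m and angle between each of timer, breaker, contactor, supply's own z axis and vertical below 0.1 rad and angle between the x axis of each of timer, breaker, contactor, supply and the x axis of rail, either way round below 0.26 rad and linear speed of each of timer, breaker, contactor, supply below 0.02 m/s and angular speed of each of timer, breaker, contactor, supply below 0.2 rad/s and (y of breaker in the frame of rail between 0.093 and 0.123 m or y of breaker in the frame of rail between 0.021 and 0.051 m or y of breaker in the frame of rail between -0.051 and -0.021 m or y of breaker in the frame of rail between -0.123 and -0.093 m) and x of breaker in the frame of rail between -0.01 and 0.01 m and z of breaker in the frame of rail between 0 and 0.007 m and (y of contactor in the frame of rail between 0.093 and 0.123 m or y of contactor in the frame of rail between 0.021 and 0.051 m or y of contactor in the frame of rail between -0.051 and -0.021 m or y of contactor in the frame of rail between -0.123 and -0.093 m) and x of contactor in the frame of rail between -0.01 and 0.01 m and z of contactor in the frame of rail between 0 and 0.007 m and (y of supply in the frame of rail between 0.093 and 0.123 m or y of supply in the frame of rail between 0.021 and 0.051 m or y of supply in the frame of rail between -0.051 and -0.021 m or y of supply in the frame of rail between -0.123 and -0.093 m) and x of supply in the frame of rail between -0.01 and 0.01 m and z of supply in the frame of rail between 0 and 0.007 m and ((y of nest_breaker in the frame of nest_timer above 0 m and ((y of breaker in the frame of rail above 0.072 m and y of timer in the frame of rail below 0.072 m) or (y of breaker in the frame of rail above 0 m and y of timer in the frame of rail below 0 m) or (y of breaker in the frame of rail above -0.072 m and y of timer in the frame of rail below -0.072 m))) or (not (y of nest_breaker in the frame of nest_timer above 0 m) and ((y of breaker in the frame of rail below 0.072 m and y of timer in the frame of rail above 0.072 m) or (y of breaker in the frame of rail below 0 m and y of timer in the frame of rail above 0 m) or (y of breaker in the frame of rail below -0.072 m and y of timer in the frame of rail above -0.072 m)))) and ((y of nest_contactor in the frame of nest_timer above 0 m and ((y of contactor in the frame of rail above 0.072 m and y of timer in the frame of rail below 0.072 m) or (y of contactor in the frame of rail above 0 m and y of timer in the frame of rail below 0 m) or (y of contactor in the frame of rail above -0.072 m and y of timer in the frame of rail below -0.072 m))) or (not (y of nest_contactor in the frame of nest_timer above 0 m) and ((y of contactor in the frame of rail below 0.072 m and y of timer in the frame of rail above 0.072 m) or (y of contactor in the frame of rail below 0 m and y of timer in the frame of rail above 0 m) or (y of contactor in the frame of rail below -0.072 m and y of timer in the frame of rail above -0.072 m)))) and ((y of nest_contactor in the frame of nest_breaker above 0 m and ((y of contactor in the frame of rail above 0.072 m and y of breaker in the frame of rail below 0.072 m) or (y of contactor in the frame of rail above 0 m and y of breaker in the frame of rail below 0 m) or (y of contactor in the frame of rail above -0.072 m and y of breaker in the frame of rail below -0.072 m))) or (not (y of nest_contactor in the frame of nest_breaker above 0 m) and ((y of contactor in the frame of rail below 0.072 m and y of breaker in the frame of rail above 0.072 m) or (y of contactor in the frame of rail below 0 m and y of breaker in the frame of rail above 0 m) or (y of contactor in the frame of rail below -0.072 m and y of breaker in the frame of rail above -0.072 m)))) and ((y of nest_supply in the frame of nest_timer above 0 m and ((y of supply in the frame of rail above 0.072 m and y of timer in the frame of rail below 0.072 m) or (y of supply in the frame of rail above 0 m and y of timer in the frame of rail below 0 m) or (y of supply in the frame of rail above -0.072 m and y of timer in the frame of rail below -0.072 m))) or (not (y of nest_supply in the frame of nest_timer above 0 m) and ((y of supply in the frame of rail below 0.072 m and y of timer in the frame of rail above 0.072 m) or (y of supply in the frame of rail below 0 m and y of timer in the frame of rail above 0 m) or (y of supply in the frame of rail below -0.072 m and y of timer in the frame of rail above -0.072 m)))) and ((y of nest_supply in the frame of nest_breaker above 0 m and ((y of supply in the frame of rail above 0.072 m and y of breaker in the frame of rail below 0.072 m) or (y of supply in the frame of rail above 0 m and y of breaker in the frame of rail below 0 m) or (y of supply in the frame of rail above -0.072 m and y of breaker in the frame of rail below -0.072 m))) or (not (y of nest_supply in the frame of nest_breaker above 0 m) and ((y of supply in the frame of rail below 0.072 m and y of breaker in the frame of rail above 0.072 m) or (y of supply in the frame of rail below 0 m and y of breaker in the frame of rail above 0 m) or (y of supply in the frame of rail below -0.072 m and y of breaker in the frame of rail above -0.072 m)))) and ((y of nest_supply in the frame of nest_contactor above 0 m and ((y of supply in the frame of rail above 0.072 m and y of contactor in the frame of rail below 0.072 m) or (y of supply in the frame of rail above 0 m and y of contactor in the frame of rail below 0 m) or (y of supply in the frame of rail above -0.072 m and y of contactor in the frame of rail below -0.072 m))) or (not (y of nest_supply in the frame of nest_contactor above 0 m) and ((y of supply in the frame of rail below 0.072 m and y of contactor in the frame of rail above 0.072 m) or (y of supply in the frame of rail below 0 m and y of contactor in the frame of rail above 0 m) or (y of supply in the frame of rail below -0.072 m and y of contactor in the frame of rail above -0.072 m))))); the robot touches nothing.
It fails at once if a module tips by more than 35 degrees (angle between any of timer, breaker, contactor, supply's own z axis and vertical above 0.61 rad).
It fails at once if a module is dropped from more than about 13 mm or thrown (moves faster than 0.5 m/s out of the fingers) ((linear speed of timer above 0.5 m/s and contact force between the fingers and timer below 0.1 N) or (linear speed of breaker above 0.5 m/s and contact force between the fingers and breaker below 0.1 N) or (linear speed of contactor above 0.5 m/s and contact force between the fingers and contactor below 0.1 N) or (linear speed of supply above 0.5 m/s and contact force between the fingers and supply below 0.1 N)).
It fails at once if the multimeter is pushed away by more than 30 mm (distance of multimeter from where it was at the start of the episode above 0.03 m).
It also fails if it takes over 99 s, if anything falls off the work surface, if the arm or the gripper's body presses on something with over 40 N, if the wrist force passes 120 N, or if a joint passes its speed limit or range.

## Working session

There is one attempt and no reset: what is moved stays moved. The work goes in short steps, Python scripts to look and compute and a tool call to move; the robot and the scene stay as the last step left them, time stands still between calls to the robot, and variables do not carry over. Pictures are saved under pics/ and viewed, at most 14 in all, crops included, and the job is handed in when it is done.

```bash
ls; mkdir -p pics; python3 - <<'E'
from station import sensors, eyes
import cv2,numpy as np
s=sensors.sense();print(s['time_s'],s['tcp_pos'],np.round(s['ee_rot'],3).tolist(),s['gripper_width'])
for n in('top','scene'):
    c=eyes.capture(n);np.savez(f'{n}0.npz',**c)
    cv2.imwrite(f'pics/{n}0.png',c['pixels'][:,:,::-1]);print(n,c['K'].tolist(),np.round(c['world_from_camera'],3).tolist(),(c['z_map']>0).mean(),[k for k in c])
E
```

```text
pics
0.0 [ 0.23902078 -0.57682401  0.22146266] [[-0.924, -0.383, -0.001], [-0.383, 0.924, 0.002], [0.0, 0.002, -1.0]] 0.9990428170062463
top [[490.34135566539277, 0.0, 281.8918037991391], [0.0, 490.34135566539277, 209.84702954615878], [0.0, 0.0, 1.0]] [[-0.023, 0.993, -0.117, 0.446], [-1.0, -0.022, 0.008, -0.14], [0.006, 0.117, 0.993, 1.319], [0.0, 0.0, 0.0, 1.0]] 0.9958035714285715 ['pixels', 'z_map', 'K', 'world_from_camera']
scene [[532.4561590131088, 0.0, 278.39536095558714], [0.0, 532.4561590131088, 210.65102056299338], [0.0, 0.0, 1.0]] [[-0.06, -0.769, 0.636, 1.54], [0.998, -0.047, 0.037, -0.071], [0.001, 0.637, 0.771, 1.228], [0.0, 0.0, 0.0, 1.0]] 0.9961181972789116 ['pixels', 'z_map', 'K', 'world_from_camera']
```

View pics/top0.png

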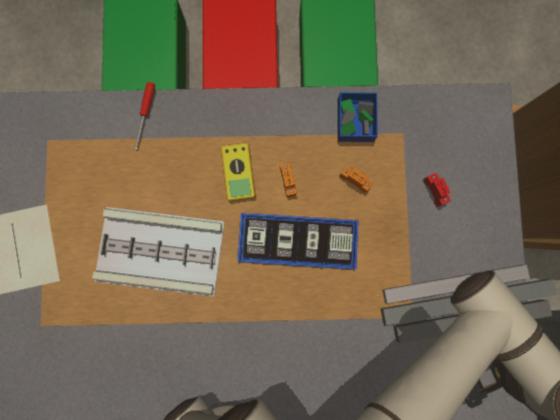

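View pics/scene0.png

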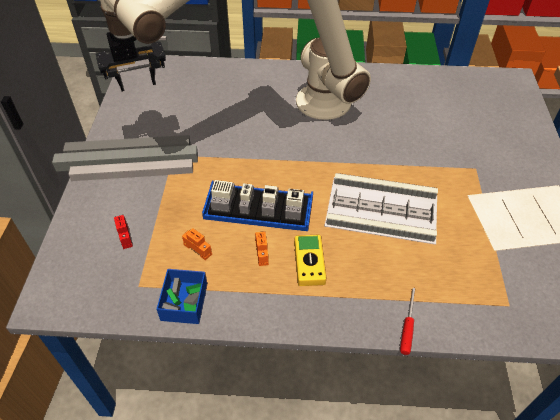

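The top picture shows, left to right, contactor (257,238), breaker (285,240), timer (313,240) and supply (341,242) in the blue tray. The plate is centred near (160,252), turned a few degrees, and the multimeter is at (238,172).

```bash
cat > h.py <<'E'
import numpy as np,cv2
def load(n): return dict(np.load(n))
def cloud(c):
    z=c['z_map'];v,u=np.indices(z.shape);K=c['K']
    p=np.stack([(u-K[0,2])/K[0,0]*z,-(v-K[1,2])/K[1,1]*z,-z],-1)
    T=c['world_from_camera'];return p@T[:3,:3].T+T[:3,3]
def ray(c,uv,h):
    uv=np.atleast_2d(np.asarray(uv,float));K=c['K'];T=c['world_from_camera']
    d=np.stack([(uv[:,0]-K[0,2])/K[0,0],-(uv[:,1]-K[1,2])/K[1,1],-np.ones(len(uv))],-1)@T[:3,:3].T
    return T[:3,3]+d*((h-T[2,3])/d[:,2])[:,None]
def rect(P):
    (x,y),(w,h),a=cv2.minAreaRect((P*1000).astype(np.float32))
    return [round(t,1) for t in (x,y,w,h,a)]
E
python3 - <<'E'
from h import *
c=load('top0.npz');P=cloud(c);px=c['pixels'];hsv=cv2.cvtColor(px,cv2.COLOR_RGB2HSV)
v,u=np.indices(P.shape[:2])
tb=P[(v>290)&(v<320)&(u>60)&(u<360)&(P[...,2]<.02)];print('table z',np.median(tb[:,2]),tb[:,2].std())
tray=(v>205)&(v<275)&(u>232)&(u<362)
print('tray blue',rect(P[tray&(hsv[...,0]>105)&(hsv[...,0]<130)&(hsv[...,1]>120)][:,:2]))
m=(tray&(P[...,2]>.07)&(P[...,2]<.1)).astype(np.uint8)
n,l,s,cc=cv2.connectedComponentsWithStats(m)
for i in range(1,n):
    if s[i,4]>30: print('nose',s[i].tolist(),rect(P[l==i][:,:2]),np.median(P[l==i][:,2]))
pl=(v>195)&(v<305)&(u>80)&(u<232)
m=(pl&(P[...,2]>.024)&(P[...,2]<.045)).astype(np.uint8)
n,l,s,cc=cv2.connectedComponentsWithStats(m)
for i in range(1,n):
    if s[i,4]>15: print('hi',s[i].tolist(),rect(P[l==i][:,:2]),np.median(P[l==i][:,2]))
pm=pl&(hsv[...,1]<70)&(hsv[...,2]>100);print('plate',rect(P[pm&(P[...,2]<.06)][:,:2]))
E
```

```text
table z 0.0010251906730645022 0.0026448726008657737
tray blue [510.2, -191.4, 307.8, 137.1, 85.0]
nose [247, 227, 19, 19, 320] [527.8, -83.1, 45.1, 45.1, 84.3] 0.08245501455326554
nose [277, 230, 16, 19, 255] [518.4, -156.0, 35.8, 44.9, 84.2] 0.08258798258484767
nose [306, 231, 12, 18, 195] [514.7, -224.4, 27.6, 43.4, 87.5] 0.0819365037681663
nose [329, 232, 23, 20, 392] [508.1, -296.2, 54.2, 45.0, 84.1] 0.08187468074051274
hi [226, 196, 6, 4, 21] [633.5, -10.6, 14.2, 8.2, 86.3] 0.032439739984077676
hi [103, 208, 118, 24, 1077] [579.6, 167.7, 311.9, 25.0, 81.7] 0.03042845315583076
hi [100, 233, 6, 22, 55] [519.3, 322.1, 6.9, 55.3, 82.2] 0.030402940475568574
hi [127, 237, 6, 21, 52] [508.7, 250.3, 6.6, 53.3, 82.9] 0.030590994330718102
hi [155, 240, 5, 21, 48] [499.2, 178.6, 5.4, 53.0, 81.2] 0.031006111195972297
hi [182, 243, 5, 22, 44] [488.1, 107.7, 4.2, 55.0, 82.3] 0.031777871045258754
hi [209, 247, 5, 21, 37] [477.7, 37.1, 4.9, 52.8, 81.3] 0.031226293323591836
hi [92, 270, 120, 24, 1127] [417.5, 191.1, 311.8, 25.0, 81.7] 0.03050588856110381
plate [497.7, 179.6, 324.4, 201.6, 81.6]
```

```bash
cat >> h.py <<'E'
from scipy.spatial.transform import Rotation as Rn
MOD=dict(supply=(508.1,-296.2),timer=(514.7,-224.4),breaker=(520,-156),contactor=(527.8,-83.1))
def bay(y,cx=498.6,cy=179.3,yaw=-8.3):
    a=np.radians(yaw);return cx-y*np.sin(a),cy+y*np.cos(a)
TRAY,RAIL=174.7,171.7   # heading of tool y, deg
def go(x,y,z,head):
    from station import sensors
    s=sensors.sense();R=np.array(s['ee_rot']);a=np.radians(head)
    Y=np.array([np.cos(a),np.sin(a),0]);Z=np.array([0,0,-1.]);T=np.column_stack([np.cross(Y,Z),Y,Z])
    d=R.T@(np.array([x/1000,y/1000,z/1000])-s['tcp_pos'])
    print(round(s['time_s'],2),'shift',np.round(d,4).tolist(),'rot',np.round(Rn.from_matrix(R.T@T).as_rotvec(degrees=True),2).tolist(),'grip',round(s['gripper_width'],3),round(s['gripper_force'],1),'tcp',np.round(s['tcp_pos'],4).tolist(),'F',np.round(s['wrist_force'],1).tolist())
E
python3 -c "
from h import *
go(*MOD['supply'],200,TRAY)"
```

```text
0.1 shift [-0.356, 0.1563, 0.0218] rot [0.11, 0.06, -62.2] grip 1.001 0.0 tcp [0.239, -0.5769, 0.2216] F [0.0, -0.3, -0.8]
```

Units first: shifts go in shares of 0.4 m and turns go in shares of 90 degrees. So -0.356 m is -0.89, 0.156 m is 0.39, -62.2 degrees is -0.6911.

Call:
{"api": "drive_effector", "payload": {"offsets": [[1,-0.89,0.39,0.055,0,0,-0.6911],[1,-0.89,0.39,0.055,0,0,-0.6911],[1,-0.89,0.39,0.055,0,0,-0.6911],[1,-0.89,0.39,0.055,0,0,-0.6911],[1,-0.89,0.39,0.055,0,0,-0.6911],[1,-0.89,0.39,0.055,0,0,-0.6911],[1,-0.89,0.39,0.055,0,0,-0.6911],[1,-0.89,0.39,0.055,0,0,-0.6911]]}}

```text
time_s: 0.9
tcp_pos: [0.5098, -0.2947, 0.2]
ee_rot: [[-0.087, -0.996, -0.001], [-0.996, 0.087, 0.0], [-0.0, 0.001, -1.0]]
wrist_force: [0.1, -0.8, 0.1]
gripper_width: 1.003
gripper_force: 0.0
```

Call:
{"api": "drive_effector", "payload": {"offsets": [[1,0,0,0,0,0,0],[1,0,0,0,0,0,0],[1,0,0,0,0,0,0]]}}

```text
time_s: 1.2
tcp_pos: [0.5078, -0.2973, 0.2003]
ee_rot: [[-0.093, -0.996, -0.001], [-0.996, 0.093, 0.0], [-0.0, 0.001, -1.0]]
wrist_force: [-0.2, -1.3, -0.3]
gripper_width: 0.999
gripper_force: 0.0
```

```bash
python3 - <<'E'
from h import *
go(*MOD['supply'],200,TRAY)
from station import eyes
c=eyes.capture('wrist');np.savez('w0.npz',**c);cv2.imwrite('pics/w0.png',c['pixels'][:,:,::-1])
P=cloud(c);m=((P[...,2]>.07)&(P[...,2]<.1)).astype(np.uint8)
n,l,s,cc=cv2.connectedComponentsWithStats(m)
for i in range(1,n):
    if s[i,4]>200: print('nose',s[i].tolist(),rect(P[l==i][:,:2]),np.median(P[l==i][:,2]))
E
```

```text
1.2 shift [-0.0011, -0.0002, 0.0003] rot [0.05, 0.01, -0.04] grip 0.999 0.0 tcp [0.5078, -0.2973, 0.2003] F [-0.2, -1.3, -0.3]
nose [78, 142, 19, 28, 258] [677.7, -357.6, 20.8, 15.0, 47.5] 0.07130368693877209
nose [68, 161, 21, 21, 249] [689.0, -343.7, 18.7, 17.5, 71.6] 0.07125950355110783
nose [256, 174, 52, 62, 3053] [512.1, -298.2, 54.3, 45.0, 84.4] 0.08120487818134942
nose [259, 261, 47, 31, 1402] [518.4, -227.0, 27.5, 44.4, 84.5] 0.08122855782362243
nose [263, 330, 45, 30, 1149] [522.2, -155.9, 32.3, 44.6, 83.1] 0.08152394490976073
```

View pics/w0.png

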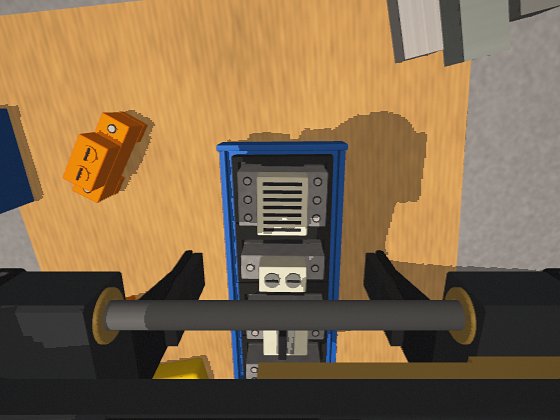

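Wrist view: supply nose at (282,205) between the fingers (204 to 365), with the timer at (283,278). The wrist camera puts the modules about 3–4 mm in +x from the top camera's estimate. I'll use the mean, since closing centres x anyway.

Scaled: 0.139 m is 0.3475, 0.13 m is 0.325.

Call:
{"api": "drive_effector", "payload": {"offsets": [[1,0,-0.0075,0.1125,0,0,0],[1,0,-0.0075,0.2125,0,0,0],[1,0,-0.0075,0.2875,0,0,0],[1,0,-0.0075,0.325,0,0,0],[1,0,-0.0075,0.3475,0,0,0],[1,0,-0.0075,0.3475,0,0,0]]}}

```text
time_s: 1.85
tcp_pos: [0.5103, -0.2979, 0.0606]
ee_rot: [[-0.094, -0.996, -0.002], [-0.996, 0.094, 0.001], [-0.0, 0.002, -1.0]]
wrist_force: [0.3, -0.4, 0.3]
gripper_width: 1.002
gripper_force: 0.0
```

Call:
{"api": "drive_effector", "payload": {"offsets": [[0,0,0,0,0,0,0],[0,0,0,0,0,0,0],[0,0,0,0,0,0,0],[0,0,0,0,0,0,0],[0,0,0,0,0,0,0],[0,0,0,0,0,0,0]]}}

```text
time_s: 2.45
tcp_pos: [0.511, -0.2972, 0.0617]
ee_rot: [[-0.092, -0.996, -0.001], [-0.996, 0.092, 0.0], [-0.0, 0.001, -1.0]]
wrist_force: [-3.8, -0.3, 2.7]
gripper_width: 0.539
gripper_force: 1.8
```

Call:
{"api": "drive_effector", "payload": {"offsets": [[0,0,0,0,0,0,0],[0,0,0,0,0,0,0],[0,0,0,0,0,0,0]]}}

```text
time_s: 2.75
tcp_pos: [0.5105, -0.2971, 0.0616]
ee_rot: [[-0.092, -0.996, -0.002], [-0.996, 0.092, 0.0], [-0.0, 0.002, -1.0]]
wrist_force: [-3.9, 1.2, 4.2]
gripper_width: 0.516
gripper_force: 30.0
```

Call:
{"api": "drive_effector", "payload": {"offsets": [[0,0,0,-0.025,0,0,0],[0,0,0,-0.075,0,0,0],[0,0,0,-0.15,0,0,0],[0,0,0,-0.225,0,0,0],[0,0,0,-0.25,0,0,0],[0,0,0,-0.25,0,0,0]]}}

```text
time_s: 3.35
tcp_pos: [0.5126, -0.2974, 0.1629]
ee_rot: [[-0.092, -0.996, 0.004], [-0.996, 0.092, -0.001], [0.0, -0.004, -1.0]]
wrist_force: [-0.2, -0.4, -3.7]
gripper_width: 0.515
gripper_force: 30.0
```

```bash
python3 -c "
from h import *
go(*bay(-108),160,RAIL)"
```

```text
3.35 shift [-0.3655, 0.0636, 0.0025] rot [-0.25, -0.01, 3.0] grip 0.515 30.0 tcp [0.5126, -0.2974, 0.1629] F [-0.2, -0.4, -3.7]
```

Held firmly at 30 N. The pull in x during closing supports the wrist camera, so I'll measure the plate with it too, on the way.

Scaled: -0.355 m is -0.8875, -0.31 m is -0.775, 3 degrees is 0.0333.

Call:
{"api": "drive_effector", "payload": {"offsets": [[0,-0.1,0.0175,0,0,0,0],[0,-0.2125,0.0375,-0.025,0,0,0.0056],[0,-0.325,0.0625,-0.05,0,0,0.0111],[0,-0.4375,0.085,-0.075,0,0,0.0167],[0,-0.55,0.1,-0.1,0,0,0.0222],[0,-0.6625,0.125,-0.125,0,0,0.0278],[0,-0.775,0.1375,-0.15,0,0,0.0333],[0,-0.8875,0.15,-0.175,0,0,0.0333]], "quiet": true}}

```text
ok
```

Call:
{"api": "drive_effector", "payload": {"offsets": [[0,-0.1125,0,-0.025,0,0,0],[0,-0.225,0,-0.05,0,0,0],[0,-0.325,0,-0.05,0,0,0],[0,-0.35,0,-0.05,0,0,0],[0,-0.35,0,-0.05,0,0,0],[0,-0.35,0,-0.05,0,0,0]]}}

```text
time_s: 4.75
tcp_pos: [0.5037, 0.1995, 0.2497]
ee_rot: [[-0.145, -0.989, -0.003], [-0.989, 0.145, -0.002], [0.003, 0.003, -1.0]]
wrist_force: [-0.0, -0.0, -1.6]
gripper_width: 0.517
gripper_force: 30.0
```

```bash
cat > plate.py <<'E'
from h import *
from station import eyes
import sys
c=eyes.capture('wrist');n=sys.argv[1];np.savez(n+'.npz',**c);cv2.imwrite('pics/'+n+'.png',c['pixels'][:,:,::-1])
P=cloud(c);m=((P[...,2]>.024)&(P[...,2]<.04)&(P[...,1]>0)).astype(np.uint8)
k,l,s,cc=cv2.connectedComponentsWithStats(m)
for i in range(1,k):
    if s[i,4]>80: print('hi',s[i].tolist(),rect(P[l==i][:,:2]),np.median(P[l==i][:,2]))
E
python3 plate.py w1; python3 -c "
from h import *
go(*bay(-108),160,RAIL)"
```

```text
hi [192, 12, 35, 203, 4331] [576.4, 118.9, 215.5, 25.1, 81.7] 0.029665095979305167
hi [343, 12, 34, 205, 4366] [414.4, 143.7, 218.1, 25.0, 81.8] 0.02959445804017996
hi [0, 18, 83, 26, 750] [731.2, 2.1, 91.8, 9.5, 4.5] 0.03148441514567987
hi [257, 23, 55, 6, 293] [481.6, 36.0, 3.9, 55.7, 82.0] 0.0306947222501317
hi [259, 97, 52, 4, 205] [491.5, 106.5, 3.2, 55.4, 81.7] 0.030947642007116194
hi [260, 162, 49, 5, 195] [502.3, 177.6, 3.9, 55.3, 81.7] 0.030836515619391158
4.8 shift [0.1282, 0.0021, 0.0905] rot [0.12, -0.11, -0.05] grip 0.518 30.0 tcp [0.5039, 0.1991, 0.2503] F [-0.2, -0.3, -4.0]
```

View pics/w1.png

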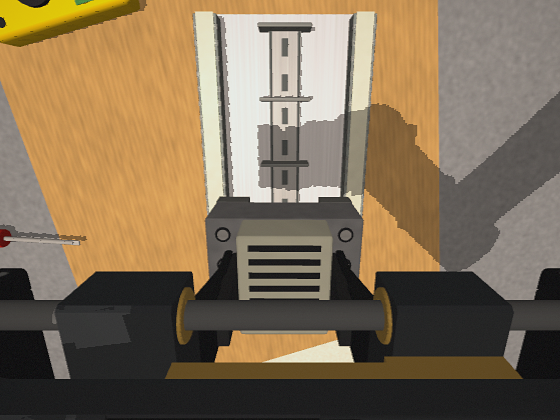

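The wrist view shows the rail running up column ~287, with stops at rows 28, 98 and 162, and the supply hanging straight in the fingers. The plate is offset by the same +3.5 mm x, so I'll trust mostly the wrist camera.

```bash
sed -i 's/cx=498.6,cy=179.3/cx=501.8,cy=178.1/; s/^MOD=.*/MOD=dict(supply=(511.5,-298),timer=(518,-226.5),breaker=(523.5,-156.7),contactor=(530.8,-85))/' h.py; python3 -c "
from h import *
go(*bay(-108),160,RAIL)"
```

```text
4.8 shift [0.1289, -0.0012, 0.0905] rot [0.12, -0.11, -0.05] grip 0.518 30.0 tcp [0.5039, 0.1991, 0.2503] F [-0.2, -0.3, -4.0]
```

Scaled: 0.175 m is 0.4375, 0.02 m is 0.05.

Call:
{"api": "drive_effector", "payload": {"offsets": [[0,0.1,-0.0025,0.05,0,0,0],[0,0.2125,-0.0025,0.125,0,0,0],[0,0.3,-0.0025,0.2,0,0,0],[0,0.3225,-0.0025,0.225,0,0,0],[0,0.3225,-0.0025,0.3,0,0,0],[0,0.3225,-0.0025,0.375,0,0,0],[0,0.3225,-0.0025,0.4375,0,0,0],[0,0.3225,-0.0025,0.4375,0,0,0]]}}

```text
time_s: 5.6
tcp_pos: [0.4844, 0.0705, 0.0738]
ee_rot: [[-0.147, -0.989, -0.007], [-0.989, 0.147, -0.003], [0.004, 0.007, -1.0]]
wrist_force: [-0.6, -0.6, -2.4]
gripper_width: 0.512
gripper_force: 30.0
```

Call:
{"api": "drive_effector", "payload": {"offsets": [[0,0,0,0,0,0,0],[0,0,0,0,0,0,0]], "quiet": true}}

```text
ok
```

```bash
python3 -c "
from h import *
go(*bay(-108),53.3,RAIL)"
```

```text
5.8 shift [0.0019, 0.0021, 0.025] rot [-0.19, 0.1, 0.01] grip 0.511 30.0 tcp [0.4885, 0.0728, 0.0783] F [-0.4, -0.4, -2.6]
```

Scaled: 0.024 m is 0.06, 0.001 m is 0.0025.

Call:
{"api": "drive_effector", "payload": {"offsets": [[0,0.0025,0.0025,0.02,0,0,0],[0,0.0025,0.0025,0.035,0,0,0],[0,0.0025,0.0025,0.045,0,0,0],[0,0.0025,0.0025,0.0525,0,0,0],[0,0.0025,0.0025,0.0575,0,0,0],[0,0.0025,0.0025,0.06,0,0,0],[0,0.0025,0.0025,0.06,0,0,0]], "quiet": true}}

```text
ok
```

```bash
python3 -c "
from h import *
go(*bay(-108),53.3,RAIL)"
```

```text
6.5 shift [0.0002, -0.0004, 0.0004] rot [0.01, -0.04, 0.05] grip 0.515 30.0 tcp [0.4859, 0.0715, 0.0537] F [-2.6, -0.5, 5.3]
```

Scaled: 0.001 m is 0.0025.

Call:
{"api": "drive_effector", "payload": {"offsets": [[0,0,0,0.0025,0,0,0],[0,0,0,0.0025,0,0,0]]}}

```text
time_s: 6.7
tcp_pos: [0.4859, 0.0714, 0.0536]
ee_rot: [[-0.143, -0.99, -0.0], [-0.99, 0.143, -0.001], [0.001, 0.0, -1.0]]
wrist_force: [-5.1, -0.8, 12.5]
gripper_width: 0.52
gripper_force: 30.0
```

Call:
{"api": "drive_effector", "payload": {"offsets": [[0.6,0,0,0,0,0,0],[0.7,0,0,0,0,0,0],[1,0,0,0,0,0,0],[1,0,0,0,0,0,0],[1,0,0,-0.0125,0,0,0],[1,0,0,-0.075,0,0,0],[1,0,0,-0.175,0,0,0],[1,0,0,-0.3,0,0,0]]}}

```text
time_s: 7.5
tcp_pos: [0.4846, 0.0711, 0.1717]
ee_rot: [[-0.144, -0.99, -0.004], [-0.99, 0.144, -0.002], [0.002, 0.004, -1.0]]
wrist_force: [1.1, 1.3, 0.4]
gripper_width: 0.994
gripper_force: 0.0
```

```bash
python3 - <<'E'
from h import *
go(*MOD['timer'],170,TRAY)
from station import eyes
c=eyes.capture('top');P=cloud(c);m=((P[...,2]>.06)&(P[...,2]<.09)&(abs(P[...,1]-.18)<.17)&(abs(P[...,0]-.5)<.07)).astype(np.uint8)
k,l,s,cc=cv2.connectedComponentsWithStats(m)
for i in range(1,k):
    if s[i,4]>80: print('nose',rect(P[l==i][:,:2]),np.median(P[l==i][:,2]))
E
```

```text
7.5 shift [0.2897, -0.076, 0.0021] rot [0.22, -0.13, -3.0] grip 0.994 0.0 tcp [0.4846, 0.0711, 0.1717] F [1.1, 1.3, 0.4]
nose [482.5, 56.8, 25.3, 44.8, 80.3] 0.07415324185527905
```

Scaled: 0.29 m is 0.725, 0.275 m is 0.6875, -3 degrees is -0.0333.

Call:
{"api": "drive_effector", "payload": {"offsets": [[1,0.1125,-0.03,0,0,0,-0.0056],[1,0.2375,-0.0625,0,0,0,-0.0111],[1,0.3625,-0.095,0,0,0,-0.0167],[1,0.4875,-0.1275,0,0,0,-0.0222],[1,0.6,-0.1575,0,0,0,-0.0278],[1,0.6875,-0.18,0,0,0,-0.0333],[1,0.725,-0.19,0,0,0,-0.0333],[1,0.725,-0.19,0,0,0,-0.0333]], "quiet": true}}

```text
ok
```

Call:
{"api": "drive_effector", "payload": {"offsets": [[1,0,0,0,0,0,0],[1,0,0,0,0,0,0]], "quiet": true}}

```text
ok
```

```bash
python3 - <<'E'
from h import *
go(*MOD['timer'],60.5,TRAY)
from station import eyes
c=eyes.capture('wrist')
P=cloud(c);m=((P[...,2]>.07)&(P[...,2]<.1)&(P[...,0]<.6)).astype(np.uint8)
n,l,s,cc=cv2.connectedComponentsWithStats(m)
for i in range(1,n):
    if s[i,4]>200: print('nose',s[i].tolist(),rect(P[l==i][:,:2]),np.median(P[l==i][:,2]))
E
```

```text
8.55 shift [0.0016, 0.0011, 0.1111] rot [0.0, 0.01, 0.09] grip 1.0 0.0 tcp [0.5192, -0.225, 0.1716] F [0.3, 0.4, -1.1]
nose [260, 196, 57, 36, 1948] [518.5, -226.9, 27.3, 44.8, 84.2] 0.08132717338158815
nose [265, 267, 53, 33, 1670] [521.3, -163.0, 26.6, 44.7, 84.9] 0.08122123198222839
nose [263, 334, 49, 28, 1348] [530.3, -96.2, 23.9, 45.1, 85.3] 0.08094506915580249
```

Scaled: 0.111 m is 0.2775, 0.108 m is 0.27.

Call:
{"api": "drive_effector", "payload": {"offsets": [[1,0.005,0.0025,0.1,0,0,0],[1,0.005,0.0025,0.1875,0,0,0],[1,0.005,0.0025,0.245,0,0,0],[1,0.005,0.0025,0.27,0,0,0],[1,0.005,0.0025,0.2775,0,0,0],[1,0.005,0.0025,0.2775,0,0,0]]}}

```text
time_s: 9.2
tcp_pos: [0.5189, -0.2278, 0.0613]
ee_rot: [[-0.091, -0.996, 0.001], [-0.996, 0.091, -0.0], [0.0, -0.001, -1.0]]
wrist_force: [0.9, 0.2, 0.8]
gripper_width: 1.001
gripper_force: 0.0
```

Call:
{"api": "drive_effector", "payload": {"offsets": [[0,0,0,0,0,0,0],[0,0,0,0,0,0,0],[0,0,0,0,0,0,0],[0,0,0,0,0,0,0],[0,0,0,0,0,0,0],[0,0,0,0,0,0,0],[0,0,0,0,0,0,0]], "quiet": true}}

```text
ok
```

Call:
{"api": "drive_effector", "payload": {"offsets": [[0,0,0,0,0,0,0],[0,0,0,0,0,0,0],[0,0,0,0,0,0,0]]}}

```text
time_s: 10.2
tcp_pos: [0.5177, -0.2282, 0.0606]
ee_rot: [[-0.092, -0.996, -0.001], [-0.996, 0.092, 0.0], [0.0, 0.001, -1.0]]
wrist_force: [-1.8, -0.0, 1.7]
gripper_width: 0.515
gripper_force: 30.0
```

Call:
{"api": "drive_effector", "payload": {"offsets": [[0,0,0,-0.025,0,0,0],[0,0,0,-0.075,0,0,0],[0,0,0,-0.15,0,0,0],[0,0,0,-0.225,0,0,0],[0,0,0,-0.275,0,0,0],[0,0,0,-0.275,0,0,0]], "quiet": true}}

```text
ok
```

```bash
python3 -c "
from h import *
go(*bay(-36),170,RAIL)"
```

```text
10.8 shift [-0.3674, 0.0579, 0.0037] rot [-0.5, -0.06, 3.04] grip 0.518 30.0 tcp [0.5205, -0.2287, 0.1746] F [1.4, -0.2, -1.2]
```

Scaled: -0.34 m is -0.85, -0.3 m is -0.75, 3 degrees is 0.0333.

Call:
{"api": "drive_effector", "payload": {"offsets": [[0,-0.075,0.0125,0,0,0,0],[0,-0.1875,0.0325,0,0,0,0.0056],[0,-0.3,0.05,0,0,0,0.0111],[0,-0.4125,0.0675,0,0,0,0.0167],[0,-0.525,0.085,0,0,0,0.0222],[0,-0.6375,0.1025,0,0,0,0.0278],[0,-0.75,0.12,0,0,0,0.0333],[0,-0.85,0.135,0,0,0,0.0333]], "quiet": true}}

```text
ok
```

Call:
{"api": "drive_effector", "payload": {"offsets": [[0,-0.05,0.0075,0,0,0,0],[0,-0.0675,0.0075,0.025,0,0,0],[0,-0.0675,0.0075,0.1,0,0,0],[0,-0.0675,0.0075,0.175,0,0,0],[0,-0.0675,0.0075,0.225,0,0,0],[0,-0.0675,0.0075,0.2375,0,0,0],[0,-0.0675,0.0075,0.2375,0,0,0],[0,-0.0675,0.0075,0.2375,0,0,0]]}}

```text
time_s: 12.4
tcp_pos: [0.4973, 0.1425, 0.0762]
ee_rot: [[-0.144, -0.99, 0.001], [-0.99, 0.144, 0.001], [-0.001, -0.001, -1.0]]
wrist_force: [0.8, -0.6, 0.3]
gripper_width: 0.517
gripper_force: 30.0
```

```bash
python3 -c "
from h import *
go(*bay(-36),52.6,RAIL)"
```

```text
12.4 shift [0.0001, 0.0007, 0.0236] rot [-0.07, 0.04, -0.01] grip 0.517 30.0 tcp [0.4973, 0.1425, 0.0762] F [0.8, -0.6, 0.3]
```

Scaled: 0.024 m is 0.06, 0.023 m is 0.0575.

Call:
{"api": "drive_effector", "payload": {"offsets": [[0,0,0.0025,0.02,0,0,0],[0,0,0.0025,0.035,0,0,0],[0,0,0.0025,0.045,0,0,0],[0,0,0.0025,0.0525,0,0,0],[0,0,0.0025,0.0575,0,0,0],[0,0,0.0025,0.06,0,0,0],[0,0,0.0025,0.06,0,0,0]]}}

```text
time_s: 13.1
tcp_pos: [0.4955, 0.1426, 0.0525]
ee_rot: [[-0.144, -0.99, -0.0], [-0.99, 0.144, -0.0], [0.0, 0.0, -1.0]]
wrist_force: [-2.0, -0.4, 6.7]
gripper_width: 0.514
gripper_force: 30.0
```

```bash
python3 -c "
from h import *
go(*bay(-36),52.6,RAIL)"
```

```text
13.1 shift [-0.0, -0.0011, -0.0001] rot [0.0, -0.03, 0.03] grip 0.514 30.0 tcp [0.4955, 0.1426, 0.0525] F [-2.0, -0.4, 6.7]
```

Scaled: -0.12 m is -0.3, -0.07 m is -0.175.

Call:
{"api": "drive_effector", "payload": {"offsets": [[0.6,0,0,0,0,0,0],[0.7,0,0,0,0,0,0],[1,0,0,0,0,0,0],[1,0,0,0,0,0,0],[1,0,0,-0.0125,0,0,0],[1,0,0,-0.075,0,0,0],[1,0,0,-0.175,0,0,0],[1,0,0,-0.3,0,0,0]], "quiet": true}}

```text
ok
```

```bash
python3 -c "
from h import *
go(*MOD['breaker'],170,TRAY)"
```

```text
13.9 shift [0.2913, -0.0719, 0.0022] rot [0.21, -0.16, -3.0] grip 0.991 0.0 tcp [0.4944, 0.142, 0.1716] F [1.0, 1.6, -0.9]
```

Scaled: 0.291 m is 0.7275, 0.275 m is 0.6875, -3 degrees is -0.0333.

Call:
{"api": "drive_effector", "payload": {"offsets": [[1,0.1125,-0.0275,0,0,0,-0.0056],[1,0.2375,-0.06,0,0,0,-0.0111],[1,0.3625,-0.0925,0,0,0,-0.0167],[1,0.4875,-0.1225,0,0,0,-0.0222],[1,0.6,-0.15,0,0,0,-0.0278],[1,0.6875,-0.17,0,0,0,-0.0333],[1,0.7275,-0.18,0,0,0,-0.0333],[1,0.7275,-0.18,0,0,0,-0.0333]], "quiet": true}}

```text
ok
```

Call:
{"api": "drive_effector", "payload": {"offsets": [[1,0,0,0,0,0,0],[1,0,0,0,0,0,0]], "quiet": true}}

```text
ok
```

```bash
python3 - <<'E'
from h import *
go(*MOD['breaker'],60.5,TRAY)
from station import eyes
c=eyes.capture('wrist')
P=cloud(c);m=((P[...,2]>.07)&(P[...,2]<.1)&(P[...,0]<.6)).astype(np.uint8)
n,l,s,cc=cv2.connectedComponentsWithStats(m)
for i in range(1,n):
    if s[i,4]>200: print('nose',s[i].tolist(),rect(P[l==i][:,:2]),np.median(P[l==i][:,2]))
E
```

```text
14.9 shift [0.002, 0.0011, 0.1112] rot [-0.0, 0.01, 0.07] grip 1.002 0.0 tcp [0.5248, -0.1549, 0.1717] F [0.3, 0.3, 1.3]
nose [262, 189, 57, 47, 2553] [522.2, -157.6, 36.1, 45.0, 84.1] 0.08138051452015427
nose [261, 266, 53, 34, 1740] [530.4, -93.6, 28.1, 44.9, 83.9] 0.08120874658628557
```

Scaled: 0.111 m is 0.2775, 0.108 m is 0.27.

Call:
{"api": "drive_effector", "payload": {"offsets": [[1,0.005,0.005,0.1,0,0,0],[1,0.005,0.005,0.1875,0,0,0],[1,0.005,0.005,0.245,0,0,0],[1,0.005,0.005,0.27,0,0,0],[1,0.005,0.005,0.2775,0,0,0],[1,0.005,0.005,0.2775,0,0,0]], "quiet": true}}

```text
ok
```

Call:
{"api": "drive_effector", "payload": {"offsets": [[0,0,0,0,0,0,0],[0,0,0,0,0,0,0],[0,0,0,0,0,0,0],[0,0,0,0,0,0,0],[0,0,0,0,0,0,0],[0,0,0,0,0,0,0],[0,0,0,0,0,0,0]], "quiet": true}}

```text
ok
```

Call:
{"api": "drive_effector", "payload": {"offsets": [[0,0,0,0,0,0,0],[0,0,0,0,0,0,0],[0,0,0,0,0,0,0]]}}

```text
time_s: 16.55
tcp_pos: [0.5219, -0.1576, 0.0604]
ee_rot: [[-0.092, -0.996, -0.002], [-0.996, 0.092, -0.0], [0.0, 0.002, -1.0]]
wrist_force: [-3.2, -0.4, 3.9]
gripper_width: 0.512
gripper_force: 30.0
```

Call:
{"api": "drive_effector", "payload": {"offsets": [[0,0,0,-0.025,0,0,0],[0,0,0,-0.075,0,0,0],[0,0,0,-0.15,0,0,0],[0,0,0,-0.225,0,0,0],[0,0,0,-0.275,0,0,0],[0,0,0,-0.275,0,0,0]], "quiet": true}}

```text
ok
```

```bash
python3 -c "
from h import *
go(*bay(36),170,RAIL)"
```

```text
17.15 shift [-0.3681, 0.0529, 0.0038] rot [-0.59, 0.03, 3.05] grip 0.515 30.0 tcp [0.526, -0.1576, 0.1743] F [0.3, -1.0, -2.4]
```

Scaled: -0.34 m is -0.85, -0.3 m is -0.75, 3 degrees is 0.0333.

Call:
{"api": "drive_effector", "payload": {"offsets": [[0,-0.075,0.01,0,0,0,0],[0,-0.1875,0.0275,0,0,0,0.0056],[0,-0.3,0.045,0,0,0,0.0111],[0,-0.4125,0.0625,0,0,0,0.0167],[0,-0.525,0.0775,0,0,0,0.0222],[0,-0.6375,0.0925,0,0,0,0.0278],[0,-0.75,0.1075,0,0,0,0.0333],[0,-0.85,0.1225,0,0,0,0.0333]], "quiet": true}}

```text
ok
```

Call:
{"api": "drive_effector", "payload": {"offsets": [[0,-0.05,0.005,0,0,0,0],[0,-0.07,0.005,0.025,0,0,0],[0,-0.07,0.005,0.1,0,0,0],[0,-0.07,0.005,0.175,0,0,0],[0,-0.07,0.005,0.225,0,0,0],[0,-0.07,0.005,0.2375,0,0,0],[0,-0.07,0.005,0.2375,0,0,0],[0,-0.07,0.005,0.2375,0,0,0]], "quiet": true}}

```text
ok
```

```bash
python3 -c "
from h import *
go(*bay(36),52.4,RAIL)"
```

```text
18.75 shift [-0.0, 0.0013, 0.0239] rot [-0.08, 0.06, -0.02] grip 0.514 30.0 tcp [0.5082, 0.2135, 0.0763] F [0.2, -0.5, -2.0]
```

Scaled: 0.025 m is 0.0625, 0.024 m is 0.06.

Call:
{"api": "drive_effector", "payload": {"offsets": [[0,0,0.0025,0.02,0,0,0],[0,0,0.0025,0.035,0,0,0],[0,0,0.0025,0.045,0,0,0],[0,0,0.0025,0.0525,0,0,0],[0,0,0.0025,0.0575,0,0,0],[0,0,0.0025,0.06,0,0,0],[0,0,0.0025,0.0625,0,0,0]], "quiet": true}}

```text
ok
```

```bash
python3 -c "
from h import *
go(*bay(36),52.4,RAIL)"
```

```text
19.45 shift [-0.0001, -0.0006, -0.0] rot [-0.0, -0.04, 0.05] grip 0.514 30.0 tcp [0.5064, 0.2137, 0.0524] F [-5.5, -0.5, 14.8]
```

Scaled: -0.12 m is -0.3, -0.07 m is -0.175.

Call:
{"api": "drive_effector", "payload": {"offsets": [[0.6,0,0,0,0,0,0],[0.7,0,0,0,0,0,0],[1,0,0,0,0,0,0],[1,0,0,0,0,0,0],[1,0,0,-0.0125,0,0,0],[1,0,0,-0.075,0,0,0],[1,0,0,-0.175,0,0,0],[1,0,0,-0.3,0,0,0]], "quiet": true}}

```text
ok
```

```bash
python3 -c "
from h import *
go(*MOD['contactor'],170,TRAY)"
```

```text
20.25 shift [0.2911, -0.0683, 0.0012] rot [0.19, -0.18, -3.0] grip 0.988 0.0 tcp [0.5053, 0.2129, 0.1705] F [1.1, 1.4, -0.3]
```

Scaled: 0.293 m is 0.7325, 0.275 m is 0.6875, -3 degrees is -0.0333.

Call:
{"api": "drive_effector", "payload": {"offsets": [[1,0.1125,-0.0275,0,0,0,-0.0056],[1,0.2375,-0.0575,0,0,0,-0.0111],[1,0.3625,-0.0875,0,0,0,-0.0167],[1,0.4875,-0.1175,0,0,0,-0.0222],[1,0.6,-0.1425,0,0,0,-0.0278],[1,0.6875,-0.16,0,0,0,-0.0333],[1,0.7325,-0.17,0,0,0,-0.0333],[1,0.7325,-0.17,0,0,0,-0.0333]], "quiet": true}}

```text
ok
```

Call:
{"api": "drive_effector", "payload": {"offsets": [[1,0,0,0,0,0,0],[1,0,0,0,0,0,0]], "quiet": true}}

```text
ok
```

```bash
python3 - <<'E'
from h import *
go(*MOD['contactor'],60.5,TRAY)
from station import eyes
c=eyes.capture('wrist')
P=cloud(c);m=((P[...,2]>.07)&(P[...,2]<.1)&(P[...,0]<.6)).astype(np.uint8)
n,l,s,cc=cv2.connectedComponentsWithStats(m)
for i in range(1,n):
    if s[i,4]>200: print('nose',s[i].tolist(),rect(P[l==i][:,:2]),np.median(P[l==i][:,2]))
E
```

```text
21.25 shift [-0.0002, 0.0006, 0.1102] rot [-0.01, 0.01, 0.06] grip 1.001 0.0 tcp [0.5314, -0.0853, 0.1707] F [-0.1, 0.1, 0.1]
nose [259, 189, 57, 56, 3126] [531.4, -84.4, 45.4, 45.0, 84.6] 0.0813476453254808
nose [323, 338, 50, 24, 1061] [486.3, 55.1, 25.5, 44.9, 82.0] 0.07309118537769344
```

Scaled: 0.11 m is 0.275, 0.107 m is 0.2675.

Call:
{"api": "drive_effector", "payload": {"offsets": [[1,-0.0025,0,0.1,0,0,0],[1,-0.0025,0,0.1875,0,0,0],[1,-0.0025,0,0.245,0,0,0],[1,-0.0025,0,0.2675,0,0,0],[1,-0.0025,0,0.275,0,0,0],[1,-0.0025,0,0.275,0,0,0]], "quiet": true}}

```text
ok
```

Call:
{"api": "drive_effector", "payload": {"offsets": [[0,0,0,0,0,0,0],[0,0,0,0,0,0,0],[0,0,0,0,0,0,0],[0,0,0,0,0,0,0],[0,0,0,0,0,0,0],[0,0,0,0,0,0,0],[0,0,0,0,0,0,0]], "quiet": true}}

```text
ok
```

Call:
{"api": "drive_effector", "payload": {"offsets": [[0,0,0,0,0,0,0],[0,0,0,0,0,0,0],[0,0,0,0,0,0,0]]}}

```text
time_s: 22.9
tcp_pos: [0.5303, -0.0852, 0.0604]
ee_rot: [[-0.092, -0.996, -0.002], [-0.996, 0.092, -0.0], [0.0, 0.002, -1.0]]
wrist_force: [-4.9, 1.2, 4.5]
gripper_width: 0.517
gripper_force: 30.0
```

Call:
{"api": "drive_effector", "payload": {"offsets": [[0,0,0,-0.025,0,0,0],[0,0,0,-0.075,0,0,0],[0,0,0,-0.15,0,0,0],[0,0,0,-0.225,0,0,0],[0,0,0,-0.275,0,0,0],[0,0,0,-0.275,0,0,0]], "quiet": true}}

```text
ok
```

```bash
python3 -c "
from h import *
go(*bay(108),170,RAIL)"
```

```text
23.5 shift [-0.3666, 0.0513, 0.0043] rot [-0.59, 0.1, 3.04] grip 0.518 30.0 tcp [0.5348, -0.0848, 0.1743] F [0.7, -0.0, -1.8]
```

Scaled: -0.34 m is -0.85, -0.3 m is -0.75, 3 degrees is 0.0333.

Call:
{"api": "drive_effector", "payload": {"offsets": [[0,-0.075,0.01,0,0,0,0],[0,-0.1875,0.025,0,0,0,0.0056],[0,-0.3,0.0425,0,0,0,0.0111],[0,-0.4125,0.0575,0,0,0,0.0167],[0,-0.525,0.0725,0,0,0,0.0222],[0,-0.6375,0.0875,0,0,0,0.0278],[0,-0.75,0.1025,0,0,0,0.0333],[0,-0.85,0.115,0,0,0,0.0333]], "quiet": true}}

```text
ok
```

Call:
{"api": "drive_effector", "payload": {"offsets": [[0,-0.05,0.005,0,0,0,0],[0,-0.0675,0.005,0.025,0,0,0],[0,-0.0675,0.005,0.1,0,0,0],[0,-0.0675,0.005,0.175,0,0,0],[0,-0.0675,0.005,0.225,0,0,0],[0,-0.0675,0.005,0.2375,0,0,0],[0,-0.0675,0.005,0.2375,0,0,0],[0,-0.0675,0.005,0.2375,0,0,0]], "quiet": true}}

```text
ok
```

```bash
python3 -c "
from h import *
go(*bay(108),52.4,RAIL)"
```

```text
25.1 shift [0.0001, 0.0024, 0.024] rot [-0.08, 0.06, -0.02] grip 0.516 30.0 tcp [0.5198, 0.2847, 0.0764] F [-0.8, -0.3, -2.1]
```

Scaled: 0.025 m is 0.0625, 0.024 m is 0.06.

Call:
{"api": "drive_effector", "payload": {"offsets": [[0,0,0.005,0.02,0,0,0],[0,0,0.005,0.035,0,0,0],[0,0,0.005,0.045,0,0,0],[0,0,0.005,0.0525,0,0,0],[0,0,0.005,0.0575,0,0,0],[0,0,0.005,0.06,0,0,0],[0,0,0.005,0.0625,0,0,0]], "quiet": true}}

```text
ok
```

```bash
python3 -c "
from h import *
go(*bay(108),52.4,RAIL)"
```

```text
25.8 shift [0.0, -0.0004, -0.0] rot [-0.01, -0.03, 0.04] grip 0.515 30.0 tcp [0.517, 0.285, 0.0524] F [-4.6, -0.7, 13.2]
```

Seated by force at the expected height. I'll release, back off to clear the top camera's view, and check.

Scaled: -0.12 m is -0.3, -0.07 m is -0.175.

Call:
{"api": "drive_effector", "payload": {"offsets": [[0.6,0,0,0,0,0,0],[0.7,0,0,0,0,0,0],[1,0,0,0,0,0,0],[1,0,0,0,0,0,0],[1,0,0,-0.0125,0,0,0],[1,0,0,-0.075,0,0,0],[1,0,0,-0.175,0,0,0],[1,0,0,-0.3,0,0,0]], "quiet": true}}

```text
ok
```

Call:
{"api": "drive_effector", "payload": {"offsets": [[1,0.125,0,0,0,0,0],[1,0.25,0,0,0,0,0],[1,0.375,0,0,0,0,0],[1,0.5,0,0,0,0,0],[1,0.625,0,0,0,0,0],[1,0.75,0,0,0,0,0],[1,0.875,0,0,0,0,0],[1,1,0,0,0,0,0]], "quiet": true}}

```text
ok
```

Call:
{"api": "drive_effector", "payload": {"offsets": [[1,0.125,0,0,0,0,0],[1,0.25,0,0,0,0,0],[1,0.375,0,0,0,0,0],[1,0.5,0,0,0,0,0],[1,0.5,0,0,0,0,0],[1,0.5,0,0,0,0,0]]}}

```text
time_s: 28.0
tcp_pos: [0.4297, -0.3097, 0.1704]
ee_rot: [[-0.147, -0.989, -0.0], [-0.989, 0.147, 0.0], [-0.0, 0.0, -1.0]]
wrist_force: [-0.7, 0.7, 0.0]
gripper_width: 1.002
gripper_force: 0.0
```

```bash
python3 - <<'E'
from h import *
from station import eyes
c=eyes.capture('top');P=cloud(c);cv2.imwrite('pics/end.png',cv2.resize(c['pixels'][190:310,60:380,::-1],None,fx=2.5,fy=2.5))
a=np.radians(-8.3);Q=(P[...,:2]-[.4986,.1793])@np.array([[np.cos(a),-np.sin(a)],[np.sin(a),np.cos(a)]])
m=((P[...,2]>.06)&(P[...,2]<.09)&(abs(Q[...,1])<.17)&(abs(Q[...,0])<.05)).astype(np.uint8)
k,l,s,cc=cv2.connectedComponentsWithStats(m)
for i in range(1,k):
    if s[i,4]>80: print('nose in rail frame',rect(Q[l==i]),np.median(P[l==i][:,2]))
E
```

```text
nose in rail frame [2.3, 108.7, 46.1, 44.7, 89.5] 0.07421583139651511
nose in rail frame [1.9, 36.0, 37.6, 44.6, 89.9] 0.07441600729278297
nose in rail frame [1.3, -34.4, 44.4, 28.1, 0.3] 0.07453516835501273
nose in rail frame [2.1, -108.8, 54.4, 44.9, 89.9] 0.07382592161884882
```

View pics/end.png

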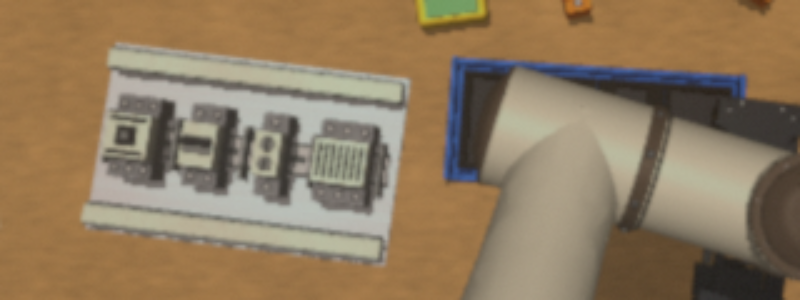

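All four modules sit square on the rail in tray order: contactor (130,135), breaker (203,145), timer (267,153) and supply (340,163). Their tops are at z 74 mm, so they are fully home, and the arm is clear.

```bash
python3 -c "
from station import workorder
print(workorder.finish_job())"
```

```text
the job is handed in; nothing more can be done
None
```

The job is handed in at about 28 s of the 99 s limit: contactor, breaker, timer and supply are seated in tray order, each measured within about 2.5 mm of its bay centre; no verdict was returned.

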